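# Rack the red cutting board to dry

## Task

Lift the small red cutting board up and off its hook and stand it upright (hang hole at the top) on the narrow ledge of the drying rack, leaning back against the rails, at the open end of the ledge, clear of the blue clip. Let go of it there; then push it sideways along the ledge until it is behind the clip with its side against the end stop. Be gentle: bring the board slowly to the rack and do not bang or force it, and leave the yellow board, the bottle and the steel tub where they are.

Things in the scene. Friction and masses are not known exactly. Their poses are not given: they have to be found in the camera images.
- red_board: Red plastic cutting board, 0.17 to 0.34 kg: 14 mm thick (own x), 140 mm wide (y), 125 mm tall (z). Origin: middle of its bottom edge, mid-thickness. A hang hole 28 mm wide, 30 mm high goes through it along x, centred in the width, its top edge 32 mm below the board's top edge. Hangs upright, free to swing, on either hook (changes), 38 to 46 mm out from the crossbar, faces square to the hook's arm.
- yellow_board: Yellow cutting board of the same size and frame, hanging on the other hook. Stays there.
- hook_stand: Fixed steel hook stand, 175 mm tall; origin: middle of its underside, z up. Base 140 (x) x 300 (y) x 10 mm; 18 mm post at x=y=0; 12 mm crossbar along y at x=0, centred 171 mm up, 200 mm long. It does not move.
- hook_tip_a (a point): Top end of the hook at the stand's y=-85 mm. Both hooks are 8 mm round bars running level from the crossbar to the stand's x=-70 mm, arm top 175 mm above the table; the end turns straight up, this tip lying 10 mm above the arm's top. A board must be raised more than 10 and less than 22 mm, then drawn out towards the stand's -x.
- hook_tip_b (a point): The same point on the other hook, at the stand's y=+85 mm.
- drying_rack: Fixed steel drying rack, open to its +x side; origin: middle of its underside, z up; base 130 (x) x 250 (y) x 8 mm. Its lean plane, parallel to y, meets the table at x=+20 mm and leans 20 degrees, top towards -x: up the slope u=(-0.342,0,0.940), out of the plane n=(0.940,0,0.342). Two 10 mm rails along y lie just behind the plane, 85 and 115 mm up the slope; the upper one tops the rack.
- rack_foot (a point): Point of the rack's lean plane at table height, mid-width (rack x=+20, y=0, z=0 mm). The ledge is square to the plane, y=-110 to +95 mm, 30 mm deep along n, its front 4 mm a lip 6 mm high. Ledge height is adjustable and locked by friction (holds 80 N): its seat is anywhere from 30 to 60 mm up the slope from this point, is not tracked and must be felt or seen.
- rack_stop (a point): On the inner face of the upright aluminium end stop at the rack's +y end (y=+105 mm), in the lean plane, 60 mm up the slope; the stop spans 17 to 112 mm up the slope. With the board against it the board's origin is at rack y=+35 mm.
- rack_clip (a point): Free edge of the blue clip, on its inner face: rack y=+75 mm, 24 mm out from the lean plane, 90 mm up the slope. The clip spans 75 to 105 mm up the slope and y=+75 to +105 mm, with a flared mouth out to y=+65 mm. The board slides between clip and rails.
- bottle: Capped clear bottle, 60 mm across, 170 mm tall, standing loose; origin at the centre of its underside. Leave alone.
- tub: Open steel tub 100 x 120 x 65 mm, loose; origin at the centre of its underside. Leave alone.
Mind the look-alikes: they are no part of the job. Several things have the shape of the red_board; the one meant has the colours described above.

How it is judged:
By the outcome, as a careful person would: the job done as asked, in the order asked, and still so for the second after the job is handed in, with the robot touching nothing.
It also fails if it takes over 72 s, if anything falls off the work surface, if the arm or the gripper's body presses on something with over 40 N, if the wrist force passes 120 N, or if a joint passes its speed limit or range.

## Robot

A 6-joint arm with a two-finger parallel gripper is mounted at the origin on the work surface. World frame = base frame: x ahead of the robot, y to its left, z up, the work surface at z = 0. Lengths are in m, angles in rad, forces in N, time in s.
With the tool pointing down it reaches from about 0.3 to 0.775 m from the base axis. Payload 14.6 kg.
Tool frame: the origin (TCP) lies midway between the tips of the shut fingers; the grasp point (between the pads) lies 19 mm behind it (ctrl.pinch_z is the z of the grasp point in the tool frame, in m); z points along the fingers, y is the line along which they close (so a half turn about z gives the same grasp; the last joint's range is limited). The gripper opens to 94 mm and grips with 3 to 60 N. Pads are 16 mm wide; open, the fingers measure 119 mm over their backs; the gripper's body (75 mm by 177 mm) begins 78 mm behind the grasp point.
Start: joints at [1.109, 0.3, 1.521, -0, 1.321, -0.067], TCP at [0.212, 0.508, 0.205] pointing down, gripper open.
Joint ranges: [-3.03, 3.03], [-0.79, 2.21], [0.23, 2.52], [-1.04, 4.18], [0, 3.07], [-2.55, 2.55]. Speed limits (rad/s): [2.22, 2.22, 2.57, 3.14, 3.14, 3.14].

## Interface

Orientations are given as [roll, pitch, yaw] about the fixed x, y, z axes, in that order (R = Rz(yaw) Ry(pitch) Rx(roll)).
In Python, from station import ctrl, camera, ticket gives the robot as it stands. The module is installed in compiled form; this text tells all that it offers.
- The arm moves only by the shell command python3 -m inch 'ROWS' [FORCE]. ROWS is text: rows parted by semicolons, each of 7 numbers parted by spaces: the opening, from -1 (shut) to 1 (fully open), then the shift along the tool's x, y, z in units of 0.03 m (1.0 is 0.03 m), then the turn, a rotation vector about the tool's x, y, z in units of 10 degrees (1.0 is 10 degrees). In form: grip dx dy dz rx ry rz; .... A call has 1 to 10 rows; each row shifts and turns the commanded pose from where the row before left it, along the tool's axes as they then stand; what a row does not reach is not made up. A row lasts 1/8 s, in which the tool goes at most 62.5 mm and 10.7 degrees, less where a joint would pass 70% of its speed; a pose out of reach is approached as far as the arm can. A call with a number of a shift or a turn outside -1 to 1 is refused whole. A call with a gripper value outside its range is refused whole. The fingers move at their own pace and stop on an object; FORCE is the grip in N (left out, the last holds). Time passes only in rows, so rows that do not move let the fingers close. It gives the time, the measured TCP pose, the force, the opening and the grip force at its end, in the units of the state.
- ctrl.get_obs(): the state, without advancing time (a new reading comes with each control period).
- camera(name): name is "scene" or "side" or "wrist"; returns a dict with "img" (420x560x3 uint8, blue, green, red), "range_z" (420x560 float32, m along the optical axis (not along the pixel's ray), 0 where there is no reading), "intrinsics" (3x3 intrinsics, pixels), "k1" (the pictures are not rectified: a ray, as slopes to the right and down, at radius r is drawn at 1 + k1 r^2 times it, then the intrinsics apply), "view" (4x4, takes a point from world to camera coordinates). Camera axes: x right, y down, z forward; pixel columns grow to the right and rows downward; lengths in m; the calibration is good to about 2 mm. A picture is of the moment at which its call begins.
- ticket.hand_in(): hands the job in; it is judged then, once.
The state is a dict: "time_s": time; "qpos": joint angles; "joint_vel": joint speeds; "tau": joint torques, N m; "ee_pos": TCP position; "eef_rot": TCP orientation; "force": force on the tool from outside, world axes, zero at the start; "moment": the same for the moment, N m; "grip_width": finger opening in m; "grip_force": force on a finger pad.
Only numpy, scipy, OpenCV 4.12 (cv2) and the standard library are available. Lean on these libraries where they do the work, as an engineer would, in place of code of your own. Each camera call takes 0.05 s, during which the arm holds its last target. There are 200 camera calls.

## Working session

There is one attempt and no reset: what is moved stays moved. The work goes in short steps, Python scripts to look and compute and a shell command to move; the robot and the scene stay as the last step left them, time stands still between calls to the robot, and variables do not carry over. Pictures are saved under pics/ and viewed, at most 10 in all, crops included, and the job is handed in when it is done.

```bash
mkdir -p pics
cat > h.py <<'E'
import numpy as np, cv2
from station import ctrl, camera, ticket
def grab(n):
    d=camera(n); return d
def ray(d,u,v):
    K=np.array(d["intrinsics"]); k=float(d["k1"])
    xd=(u-K[0,2])/K[0,0]; yd=(v-K[1,2])/K[1,1]
    x,y=xd,yd
    for _ in range(30):
        s=1+k*(x*x+y*y); x,y=xd/s,yd/s
    return np.array([x,y,1.0])
def pt(d,u,v,z=None):
    z=d["range_z"][int(round(v)),int(round(u))] if z is None else z
    p=ray(d,u,v)*z
    return (np.linalg.inv(d["view"])@np.r_[p,1])[:3]
def onplane(d,u,v,h):
    T=np.linalg.inv(d["view"]); o=T[:3,3]; r=T[:3,:3]@ray(d,u,v)
    return o+r*(h-o[2])/r[2]
def cloud(d):
    K=np.array(d["intrinsics"]); H,W=d["range_z"].shape
    U,V=np.meshgrid(np.arange(W),np.arange(H))
    xd=(U-K[0,2])/K[0,0]; yd=(V-K[1,2])/K[1,1]; x,y=xd,yd; k=float(d["k1"])
    for _ in range(30):
        s=1+k*(x*x+y*y); x,y=xd/s,yd/s
    z=d["range_z"]; P=np.stack([x*z,y*z,z,np.ones_like(z)],-1)
    return (P@np.linalg.inv(d["view"]).T)[...,:3]
def proj(d,p):
    q=d["view"]@np.r_[p,1]; x,y=q[0]/q[2],q[1]/q[2]; s=1+float(d["k1"])*(x*x+y*y)
    K=d["intrinsics"]; return K[0][0]*x*s+K[0][2],K[1][1]*y*s+K[1][2]
E
python3 - <<'E'
from h import *
import pickle
for n in("scene","side","wrist"):
    d=grab(n); cv2.imwrite(f"pics/{n}0.png",d["img"]); pickle.dump(d,open(n+"0.pkl","wb"))
    T=np.linalg.inv(d["view"]); print(n,T[:3,3].round(3),T[:3,2].round(2),(d["range_z"]>0).mean())
o=ctrl.get_obs(); print(o, ctrl.pinch_z)
E
```

```text
scene [ 0.812 -0.357  0.843] [-0.28  0.5  -0.82] 0.9957993197278912
side [0.522 0.731 0.576] [ 0.08 -0.83 -0.55] 0.996016156462585
wrist [0.15  0.534 0.383] [ 0.21 -0.09 -0.97] 0.9958715986394557
{'time_s': 0.15, 'qpos': array([ 1.10942337e+00,  3.00318394e-01,  1.52144313e+00,  1.99277406e-05,
        1.32071183e+00, -6.66065549e-02]), 'joint_vel': array([ 0.00133108, -0.00186829, -0.00087173, -0.00112845, -0.00037715,
        0.00032927]), 'tau': array([ 1.69319148e-03, -5.31964660e+01, -3.52818346e+01,  7.09515880e-02,
        2.36987468e-02, -4.50384937e-05]), 'ee_pos': array([0.21143541, 0.50751258, 0.20502846]), 'eef_rot': array([-3.14071518e+00, -7.78782539e-05,  2.74682128e+00]), 'force': array([-0.30333254,  0.99513011,  0.53814703]), 'moment': array([-0.00360276,  0.01839064,  0.03136127]), 'grip_force': 0.0, 'grip_width': 0.09388913295043273} -0.0188
```

View pics/scene0.png

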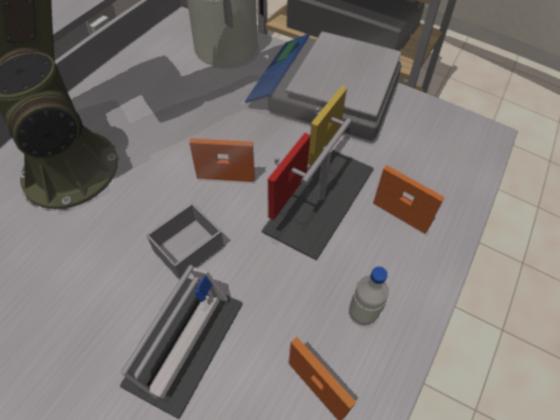

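View pics/side0.png

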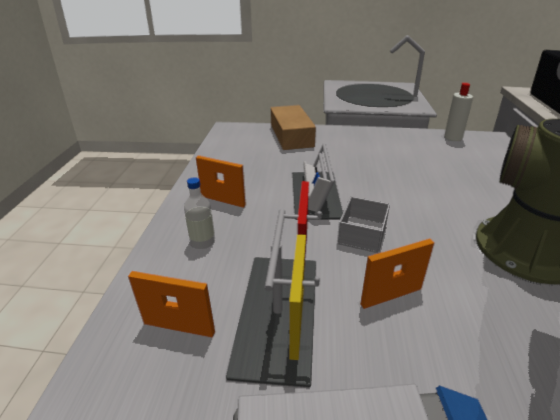

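The scene picture shows these candidates: red board at (289,177), orange look-alikes at (223,160), (408,199) and (320,378), and the yellow board at (328,125). I choose the red one hanging on the near hook. The rack is at (185,340) with its clip at (204,288), the tub at (185,240) and the bottle at (370,298).

Run:
```python
from h import *
import pickle
for n in("scene","side"):
    d=pickle.load(open(n+"0.pkl","rb")); C=cloud(d); hsv=cv2.cvtColor(d["img"],cv2.COLOR_BGR2HSV)
    H,S,V=[hsv[...,i].astype(int) for i in range(3)]
    for nm,m in dict(red=((H<4)|(H>176))&(S>180)&(V>60),yel=(abs(H-25)<6)&(S>180)&(V>60),blue=(abs(H-112)<10)&(S>150)&(V>60)).items():
        m=m&(C[...,2]<.4)&(C[...,2]>.01)&(C[...,0]>0.2)&(C[...,0]<.9)
        m=cv2.erode(m.astype(np.uint8),np.ones((2,2)))>0
        P=C[m]
        if len(P)<20: continue
        c=P.mean(0); xy=P[:,:2]-P[:,:2].mean(0); w,v=np.linalg.eigh(xy.T@xy)
        print(n,nm,len(P),c.round(3),P.min(0).round(3),P.max(0).round(3),"yaw",np.degrees(np.arctan2(v[1,1],v[0,1])).round(1), np.ptp(xy@v,axis=0).round(3))
    for nm,p in dict(tub=[(185,240)],).items(): pass
d=pickle.load(open("scene0.pkl","rb"))
C=cloud(d); z=C[...,2]
# rack region
r=np.zeros(z.shape,bool); r[265:412,120:245]=1
# stand base corners measured by hand; print
img=d["img"]
a=cv2.resize(img[260:415,115:250],None,fx=3.8,fy=3.8,interpolation=cv2.INTER_CUBIC)
cv2.imwrite("pics/rack.png",a)
b=cv2.resize(img[80:260,230:390],None,fx=3.3,fy=3.3,interpolation=cv2.INTER_CUBIC); cv2.imwrite("pics/hook.png",b)
s=pickle.load(open("side0.pkl","rb"))["img"]
print(proj(d,[.212,.508,.205]))
```

```text
scene red 349 [0.545 0.142 0.197] [0.538 0.084 0.095] [0.548 0.219 0.21 ] yaw 89.7 [0.01  0.135]
scene blue 305 [ 0.643 -0.051  0.129] [ 0.515 -0.135  0.082] [0.798 0.044 0.173] yaw -150.9 [0.034 0.327]
side red 320 [0.54  0.174 0.202] [0.536 0.09  0.141] [0.546 0.229 0.209] yaw 89.8 [0.01  0.139]
side yel 1105 [0.54  0.36  0.177] [0.535 0.177 0.082] [0.546 0.398 0.209] yaw 89.1 [0.012 0.221]
side blue 1010 [0.341 0.408 0.068] [ 0.26  -0.121  0.029] [0.795 0.47  0.172] yaw 139.5 [0.326 0.669]
(np.float64(246.80618832635977), np.float64(20.451896388247576))
```

View pics/rack.png

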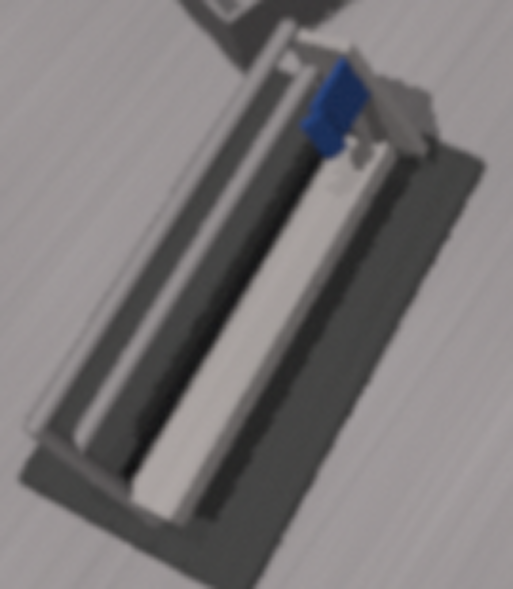

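View pics/hook.png

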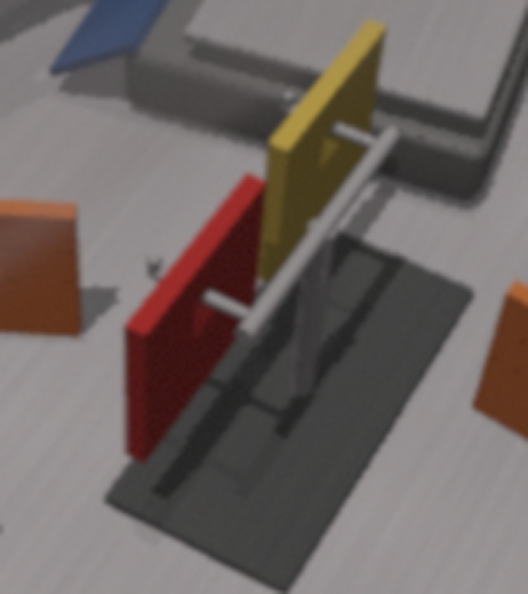

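The rack crop shows base corners at about (20,480), (250,590) and (485,165), the top rail from (38,425) to (290,30), and the ledge from (155,500) to (350,150). In the hook crop, red board's top-edge corners are (130,328) and (250,178), and the crossbar ends are (250,328) and (392,133). It confirms the red board is the one on the near hook.

Run:
```python
from h import *
import pickle
d=pickle.load(open("scene0.pkl","rb"))
k=lambda u,v:(230+u/3.3,80+v/3.3); r=lambda u,v:(115+u/3.8,260+v/3.8)
for n,q,h in [("bar lo",(250,330),.171),("bar hi",(392,133),.171),("baseL",(107,500),.01),("baseR",(287,590),.01),("baseFar",(473,292),.01),("redtop lo",(137,331),.207),("redtop hi",(257,180),.207),("tipa",(153,262),.185)]:
    print(n,onplane(d,*k(*q),h).round(4),pt(d,*k(*q)).round(4))
A=[onplane(d,*r(*q),.008) for q in [(20,480),(250,590),(485,165)]]
for a in A: print("rackbase",a.round(4))
ang=np.arctan2(*(A[2]-A[1])[[1,0]]); print(np.degrees(ang),np.linalg.norm(A[2]-A[1]),np.linalg.norm(A[0]-A[1]))
# rails: top z 115*.94=.108
for q in [(38,425),(290,30)]: print("rail",onplane(d,*r(*q),.111).round(4), pt(d,*r(*q)).round(4))
c=(A[0]+A[2])/2; yaw=ang-np.pi/2
print("centre",c.round(4),"yaw",np.degrees(yaw))
# cloud in rack frame
C=cloud(d); R=np.array([[np.cos(yaw),np.sin(yaw)],[-np.sin(yaw),np.cos(yaw)]])
P=(C[...,:2]-c[:2])@R.T; X,Y,Z=P[...,0],P[...,1],C[...,2]
u=-.342*(X-.02)+.94*Z; n=.94*(X-.02)+.342*Z
for lo,hi in [(-.1,-.05),(-.05,0),(0,.05),(.05,.065)]:
    m=(Y>lo)&(Y<hi)&(n>.006)&(n<.024)&(u>.02)&(u<.075)
    m2=(Y>lo)&(Y<hi)&(u>.112)&(u<.125)&(abs(n)<.03)
    print("ledge u",np.percentile(u[m],[10,50,90]).round(4),m.sum()," toprail u,n",np.median(u[m2]).round(4),np.median(n[m2]).round(4))
m=(Y>-.1)&(Y<.06)&(u>.02)&(u<.075)
hh,e=np.histogram(u[m&(n>.004)&(n<.028)],bins=np.arange(.02,.075,.002)); print(hh)
m=(abs(Y-.105)<.03)&(u>.03)&(u<.1)&(n>0)&(n<.04); 
hh,e=np.histogram(Y[m],bins=np.arange(.075,.136,.004)); print("stop Y",hh)
```

```text
bar lo [0.5834 0.1457 0.171 ] [0.5848 0.1424 0.1753]
bar hi [0.5831 0.3406 0.171 ] [0.5849 0.3352 0.1761]
baseL [0.5171 0.0891 0.01  ] [0.5158 0.0911 0.0063]
baseR [0.6519 0.0903 0.01  ] [0.6506 0.0938 0.0034]
baseFar [0.6531 0.3852 0.01  ] [0.6528 0.3865 0.0086]
redtop lo [0.5427 0.0857 0.207 ] [0.5424 0.0862 0.2063]
redtop hi [0.5436 0.2229 0.207 ] [0.5432 0.2237 0.206 ]
tipa [0.5142 0.1509 0.185 ] [0.5134 0.1524 0.1831]
rackbase [ 0.4711 -0.3318  0.008 ]
rackbase [ 0.596  -0.3127  0.008 ]
rackbase [ 0.5724 -0.0749  0.008 ]
95.68666215852332 0.23896880291797098 0.12640762914574455
rail [ 0.5045 -0.3124  0.111 ] [ 0.5041 -0.3123  0.1101]
rail [ 0.4831 -0.0999  0.111 ] [ 0.4833 -0.1001  0.1115]
centre [ 0.5217 -0.2033  0.008 ] yaw 5.68666215852332
ledge u [0.0389 0.0422 0.0481] 262  toprail u,n 0.121 -0.0093
ledge u [0.0389 0.0428 0.0479] 244  toprail u,n 0.1209 -0.0095
ledge u [0.0391 0.0422 0.0479] 227  toprail u,n 0.121 -0.0095
ledge u [0.0398 0.043  0.0483] 62  toprail u,n 0.1212 -0.0092
[  0   0   0   0   0   0   0   9  37  77 274 192  89 111  79   5   0   0
   0   0   0   0   0   0   0   0   0]
stop Y [31 35 35 40 38 24 18 65 91 16  0  0  0  0  0]
```

Run:
```python
from h import *
import pickle
for nm in ("scene","side"):
    d=pickle.load(open(nm+"0.pkl","rb")); C=cloud(d); T=np.linalg.inv(d["view"])[:3,3]
    yaw=np.radians(5.7); c=np.array([.5217,-.2033]); R=np.array([[np.cos(yaw),np.sin(yaw)],[-np.sin(yaw),np.cos(yaw)]])
    P=(C[...,:2]-c)@R.T; X,Y,Z=P[...,0],P[...,1],C[...,2]
    cam=np.r_[R@(T[:2]-c),T[2]]
    m=(Z>.098)&(Z<.125)&(X<0.01)&(X>-.06)&(Y>-.12)&(Y<.08)
    D=cam-np.stack([X,Y,Z],-1)[m].mean(0); D[1]=0; D/=np.linalg.norm(D)
    b=np.polyfit(Y[m],X[m],1); print(nm,m.sum(),"rail X fit slope deg",np.degrees(np.arctan(b[0])),"X@0",b[1],"X mean-dir4mm",X[m].mean()-.004*D[0],"want -.024; z",Z[m].mean()-.004*D[2],"want .1064")
    # dark base extents
    g=d["img"].mean(-1); m=(g<85)&(Z<.02)&(abs(X)<.09)&(abs(Y)<.16)&(Z>-.005)
    for lo,hi in[(-.1,-.03),(-.03,.03),(.03,.1)]:
        q=m&(Y>lo)&(Y<hi); print(" base X",np.percentile(X[q],[1,99]).round(4))
    q=m&(abs(X)<.05); print(" base Y",np.percentile(Y[q],[.5,99.5]).round(4))
    hh,e=np.histogram(Y[(Z>.09)&(Z<.12)&(X>-.05)&(X<.03)&(Y>.06)&(Y<.15)],bins=np.arange(.08,.14,.003)); print(" stop",hh)
    q=(Y>.1)&(Y<.13)&(Z>.09)&(Z<.12)&(X<.03)&(X>-.05)
    print(np.percentile(Y[q],[5,95]).round(4))
    img=d["img"]; cl=((img[...,0].astype(int)-img[...,2])>60)&(Z>.05)&(Z<.13)&(abs(Y-.09)<.05)&(abs(X)<.08)
    u=-.342*(X-.02)+.94*Z; n=.94*(X-.02)+.342*Z
    print(" clip Y",np.percentile(Y[cl],[2,50,98]).round(4),"u",np.percentile(u[cl],[2,98]).round(4),"n",np.percentile(n[cl],[2,50,98]).round(4),cl.sum())
```

```text
scene 719 rail X fit slope deg 3.1404151515611134 X@0 -0.027113564699825968 X mean-dir4mm -0.02956589006440532 want -.024; z 0.10563527808435254 want .1064
 base X [-0.0659  0.0612]
 base X [-0.0659  0.0613]
 base X [-0.0661  0.061 ]
 base Y [-0.1222  0.1219]
 stop [21 23 26 23 23 21 25 22 96 46 26  0  0  0  0  0  0  0  0  0]
[0.1017 0.1115]
 clip Y [0.0682 0.0744 0.1036] u [0.0862 0.1097] n [0.0168 0.0213 0.0249] 73
side 130 rail X fit slope deg 3.7465171516053655 X@0 -0.025170121800656208 X mean-dir4mm -0.026340903819028916 want -.024; z 0.10610627598823533 want .1064
 base X [-0.0623  0.0615]
 base X [-0.062   0.0612]
 base X [-0.0627  0.0615]
 base Y [-0.1125  0.129 ]
 stop [ 7  3  6  5  4  1  3  2  6 16 63 75  3  0  0  0  0  0  0  0]
[0.1072 0.1155]
 clip Y [0.0678 0.0812 0.0883] u [0.101 0.108] n [0.0198 0.0226 0.0243] 10
```

```bash
cat >> h.py <<'E'
from scipy.spatial.transform import Rotation as Ro
RC=np.array([.5186,-.2026,0]); RY=np.radians(5.7)
def rackw(y,u,n):
    x=.02-.342*u+.94*n; z=.94*u+.342*n
    return RC+Ro.from_euler('z',RY).apply([x,y,z])
def rdown(yaw,tilt): # tilt deg: tool leans about tool x by -tilt
    return Ro.from_euler('xyz',[np.pi,0,yaw])*Ro.from_euler('x',-np.radians(tilt))
def go(p,R):
    o=ctrl.get_obs(); R0=Ro.from_euler('xyz',o["eef_rot"])
    print("t",round(o["time_s"],2),"pos",o["ee_pos"].round(4),"w",o["grip_width"].round(4),"F",o["force"].round(1))
    d=R0.inv().apply(np.array(p)-o["ee_pos"])/.03; r=(R0.inv()*R).as_rotvec(degrees=True)/10
    print("units",d.round(2),"turn",r.round(2))
E
python3 -m inch '-0.36 0 0 -1 0 0 1; -0.36 0 0 -1 0 0 1; -0.36 0 0 -1 0 0 1; -0.36 0 0 0 0 0 1; -0.36 0 0 0 0 0 1; -0.36 0 0 0 0 0 1; -0.36 0 0 0 0 0 0.74; -0.36 0 0 0 0 0 0'
python3 - <<'E'
from h import *
go([.543,.132,.25],rdown(np.pi/2,0))
E
```

```text
time_s: 1.15
ee_pos: [0.2115, 0.5076, 0.2952]
eef_rot: [-3.141, 0.0, 1.571]
force: [0.9, -0.3, 0.2]
grip_width: 0.0303
grip_force: 0.0Traceback (most recent call last):
  File "<stdin>", line 2, in <module>
  File "h.py", line 39, in go
    print("t",round(o["time_s"],2),"pos",o["ee_pos"].round(4),"w",o["grip_width"].round(4),"F",o["force"].round(1))
                                                                  ^^^^^^^^^^^^^^^^^^^^^
AttributeError: 'float' object has no attribute 'round'
```

```bash
sed -i 's/o\["grip_width"\].round(4)/round(o["grip_width"],4)/' h.py
python3 -m inch '-0.36 -1 0.88 0 0 0 0; -0.36 -1 0.88 0 0 0 0; -0.36 -1 0.88 0 0 0 0; -0.36 -1 0.88 0 0 0 0; -0.36 -1 0.88 0 0 0 0; -0.36 -1 0.88 0 0 0 0; -0.36 -1 0.88 0 0 0 0; -0.36 -1 0.88 0 0 0 0; -0.36 -1 0.88 0 0 0 0; -0.36 -1 0.88 0 0 0 0'
python3 -m inch '-0.36 -1 0.9 0 0 0 0; -0.36 -1 0.9 0 0 0 0; -0.36 -0.5 0.45 0 0 0 0; -0.36 0 0 1 0 0 0; -0.36 0 0 0 0 0 0; -0.36 0 0 0 0 0 0'
python3 - <<'E'
from h import *
d=grab("wrist"); cv2.imwrite("pics/w1.png",d["img"])
go([.543,.132,.174],rdown(np.pi/2,0))
C=cloud(d);hsv=cv2.cvtColor(d["img"],cv2.COLOR_BGR2HSV).astype(int)
m=((hsv[...,0]<4)|(hsv[...,0]>176))&(hsv[...,1]>180)&(C[...,2]>.2)&(C[...,2]<.215)
P=C[m];print(len(P),P.min(0).round(4),P.max(0).round(4),P.mean(0).round(4))
E
```

```text
time_s: 2.4
ee_pos: [0.4761, 0.2065, 0.2954]
eef_rot: [-3.142, 0.0, 1.574]
force: [0.2, 0.5, -0.2]
grip_width: 0.0297
grip_force: 0.0
time_s: 3.15
ee_pos: [0.5429, 0.1331, 0.2666]
eef_rot: [3.141, -0.0, 1.572]
force: [0.8, -0.0, 0.2]
grip_width: 0.0302
grip_force: 0.0
t 3.2 pos [0.543  0.1331 0.2668] w 0.0301 F [ 0.2 -0.1  0.4]
units [-0.04 -0.01  3.09] turn [ 0.01 -0.    0.01]
4200 [0.5357 0.0873 0.2038] [0.5492 0.2262 0.2083] [0.5423 0.1625 0.2061]
```

View pics/w1.png

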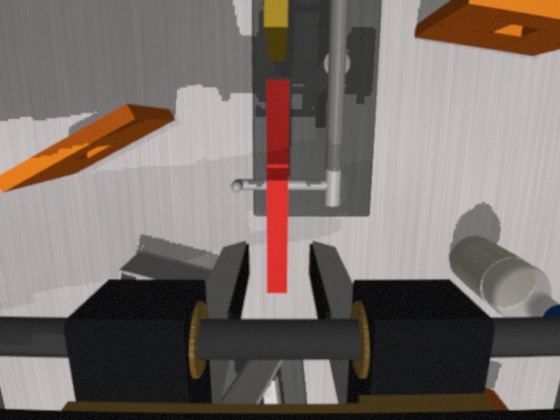

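The wrist view shows the red top edge (277,80–292) midway between the fingers (248 and 312). The hook arm at row 185 is clear of the fingertips, so I go down and grip.

```bash
python3 -m inch '-0.36 0 0 0.8 0 0 0; -0.36 0 0 0.8 0 0 0; -0.36 0 0 0.6 0 0 0; -0.36 0 0 0.5 0 0 0; -0.36 0 0 0.35 0 0 0; -0.36 0 0 0 0 0 0; -1 0 0 0 0 0 0; -1 0 0 0 0 0 0; -1 0 0 0 0 0 0; -1 0 0 0 0 0 0' 35
python3 -m inch '-1 0 0 0 0 0 0; -1 0 0 0 0 0 0'
```

```text
time_s: 4.45
ee_pos: [0.5431, 0.1326, 0.1745]
eef_rot: [3.141, -0.0, 1.57]
force: [-1.3, -0.6, 4.4]
grip_width: 0.0136
grip_force: 34.9
time_s: 4.7
ee_pos: [0.5431, 0.1326, 0.1744]
eef_rot: [3.141, -0.0, 1.57]
force: [-0.8, -0.9, 5.8]
grip_width: 0.0137
grip_force: 34.9
```

```bash
python3 -m inch '-1 0 0 -0.15 0 0 0; -1 0 0 -0.2 0 0 0; -1 0 0 -0.18 0 0 0; -1 0 0 0 0 0 0; -1 0 0 0 0 0 0'
python3 - <<'E'
from h import *
d=grab("side"); cv2.imwrite("pics/s1.png",cv2.resize(d["img"][150:330,220:400],None,fx=3,fy=3)); C=cloud(d); hsv=cv2.cvtColor(d["img"],cv2.COLOR_BGR2HSV).astype(int)
m=((hsv[...,0]<4)|(hsv[...,0]>176))&(hsv[...,1]>180)&(C[...,2]>.1)&(C[...,2]<.3)&(C[...,1]>0)
P=C[m];print(len(P),P.min(0).round(4),P.max(0).round(4)); 
o=ctrl.get_obs(); print(o["force"],o["ee_pos"],o["moment"])
E
```

```text
time_s: 5.32
ee_pos: [0.5428, 0.1326, 0.1897]
eef_rot: [-3.141, 0.0, 1.57]
force: [-0.1, 0.6, -2.7]
grip_width: 0.0139
grip_force: 34.9
443 [0.5364 0.0872 0.1638] [0.5506 0.2282 0.2466]
[ 0.03668137  0.22436827 -2.43006169] [0.5427906  0.13254378 0.18961113] [-0.09433605  0.08385343  0.00386671]
```

View pics/s1.png

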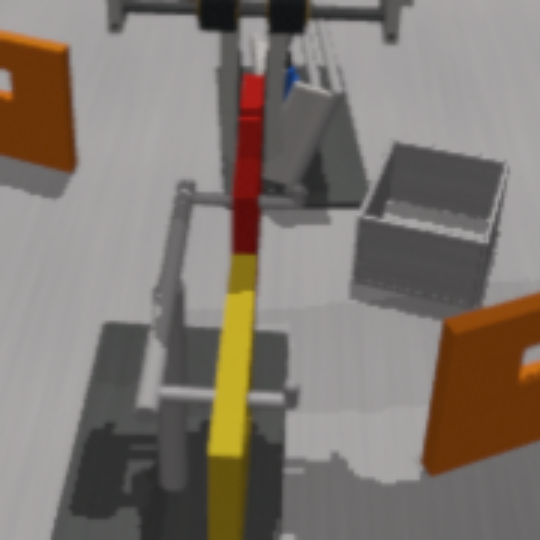

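Side view: the board is gripped between the fingers at (250,130), raised 15 mm, with hook a still through the hole at (190–300,195). Now I draw it out towards −x.

```bash
python3 -m inch '-1 0 -0.3 0 0 0 0; -1 0 -0.3 0 0 0 0; -1 0 -0.3 0 0 0 0; -1 0 -0.3 0 0 0 0; -1 0 -0.3 0 0 0 0; -1 0 -0.3 0 0 0 0; -1 0 -0.3 0 0 0 0; -1 0 -0.2 0 0 0 0; -1 0 0 0 0 0 0'
python3 - <<'E'
from h import *
# grasp at board: TCP y offset from board centre
off=-.0235
for nm,(y,u,n) in dict(pre=(-.035+off,.26,.012),).items():
    p=rackw(y,u,n); print(p); go(p,rdown(np.pi/2+RY,20))
print(ctrl.get_obs()["moment"])
E
```

```text
time_s: 6.5
ee_pos: [0.4737, 0.1326, 0.19]
eef_rot: [3.141, -0.0, 1.571]
force: [-0.2, 0.1, -1.8]
grip_width: 0.0138
grip_force: 34.9
[ 0.4670552  -0.26653554  0.248504  ]
t 6.5 pos [0.4737 0.1326 0.19  ] w 0.0138 F [-0.2  0.1 -1.8]
units [-13.31  -0.22  -1.95] turn [-2.    0.1  -0.57]
[-0.13466429 -0.01701715 -0.02916525]
```

```bash
python3 -m inch '-1 0 0 -0.6 0 0 0; -1 0 0 -0.9 0 0 0; -1 -0.3 0 -0.9 0 0 0; -1 -0.6 0 -0.6 0 0 0; -1 -0.8 0 0 0 0 0; -1 -0.8 0 0 0 0 0; -1 -0.8 0 0 0 0 0; -1 -0.8 0 0 0 0 0; -1 -0.8 0 0 0 0 0; -1 -0.8 0 0 0 0 0'
python3 -m inch '-1 -0.8 0 0 0 0 0; -1 -0.8 0 0 0 0 0; -1 -0.8 0 0 0 0 0; -1 -0.8 0 0 0 0 0; -1 -0.8 0 0 0 0 0; -1 -0.8 0 0 0 0 0; -1 -0.8 0 0 0 0 0; -1 -0.8 0 0 0 0 0; -1 -0.5 0 0 0 0 0; -1 0 0 0 0 0 0'
python3 -m inch '-1 0 0 0 -0.4 0 -0.1; -1 0 0 0 -0.4 0 -0.1; -1 0 0 0 -0.4 0 -0.1; -1 0 0 0 -0.4 0 -0.1; -1 0 0 0 -0.4 0 -0.1; -1 0 0 0 0 0 -0.06; -1 0 0 0 0 0 0; -1 0 0 0 0 0 0'
python3 - <<'E'
from h import *
off=-.0235
go(rackw(-.035+off,.25,.012),rdown(np.pi/2+RY,20))
E
```

```text
time_s: 7.75
ee_pos: [0.474, -0.0393, 0.2799]
eef_rot: [3.141, 0.0, 1.57]
force: [-0.4, -0.4, -2.1]
grip_width: 0.0135
grip_force: 34.9
time_s: 9.0
ee_pos: [0.4737, -0.2459, 0.2796]
eef_rot: [-3.141, -0.0, 1.569]
force: [-0.3, 0.3, -2.2]
grip_width: 0.014
grip_force: 34.9
time_s: 10.0
ee_pos: [0.4741, -0.2452, 0.2799]
eef_rot: [2.794, 0.019, 1.666]
force: [-0.0, -0.1, -1.8]
grip_width: 0.0139
grip_force: 34.9
t 10.0 pos [ 0.4741 -0.2452  0.2799] w 0.0139 F [-0.  -0.1 -1.8]
units [-0.66 -0.64  1.23] turn [-0.01  0.11  0.01]
```

```bash
python3 -m inch '-1 -0.35 -0.3 0 0 0.11 0; -1 -0.31 -0.3 0 0 0 0; -1 0 0 0.4 0 0 0; -1 0 0 0.5 0 0 0; -1 0 0 0.5 0 0 0; -1 0 0 0.5 0 0 0; -1 0 0 0.5 0 0 0; -1 0 0 0.5 0 0 0; -1 0 0 0 0 0 0; -1 0 0 0 0 0 0'
python3 - <<'E'
from h import *
go(rackw(-.035-.0235,.133,.012),rdown(np.pi/2+RY,20))
d=grab("scene"); cv2.imwrite("pics/s2.png",cv2.resize(d["img"][210:415,90:290],None,fx=2.9,fy=2.9,interpolation=cv2.INTER_CUBIC))
C=cloud(d); hsv=cv2.cvtColor(d["img"],cv2.COLOR_BGR2HSV).astype(int)
P=Ro.from_euler('z',-RY).apply((C-RC).reshape(-1,3)).reshape(C.shape); X,Y,Z=[P[...,i] for i in range(3)]
u=-.342*(X-.02)+.94*Z; n=.94*(X-.02)+.342*Z
m=((hsv[...,0]<4)|(hsv[...,0]>176))&(hsv[...,1]>180)&(abs(Y)<.15)&(abs(X)<.1); m=cv2.erode(m.astype(np.uint8),np.ones((3,3)))>0
print(m.sum(),"u",np.percentile(u[m],[1,99]).round(4),"Y",np.percentile(Y[m],[1,99]).round(4),"n",np.percentile(n[m],[5,25,50,75,95]).round(4))
A=np.c_[Y[m],u[m],np.ones(m.sum())]; f=m&(n>np.median(n[m])-.004); A=np.c_[Y[f],u[f],np.ones(f.sum())]; print("n slope Y,u",np.linalg.lstsq(A,n[f],rcond=None)[0])
r=(abs(u-.1)<.03)&(n<.004)&(n>-.02)&(Y>.05)&(Y<.09); print("rail n (front)",np.percentile(n[r],[50,90,97]).round(4))
E
```

```text
time_s: 11.25
ee_pos: [0.4886, -0.264, 0.1925]
eef_rot: [2.793, 0.001, 1.672]
force: [0.8, 0.4, -2.5]
grip_width: 0.0137
grip_force: 34.9
t 11.25 pos [ 0.4886 -0.264   0.1925] w 0.0137 F [ 0.8  0.4 -2.5]
units [-0.01 -0.04  2.23] turn [-0.    0.    0.01]
385 u [0.1173 0.2341] Y [-0.101   0.0279] n [0.0134 0.0174 0.0185 0.0194 0.0204]
n slope Y,u [-0.00398758 -0.00680716  0.01956315]
rail n (front) [-0.007  -0.0044 -0.0036]
```

View pics/s2.png

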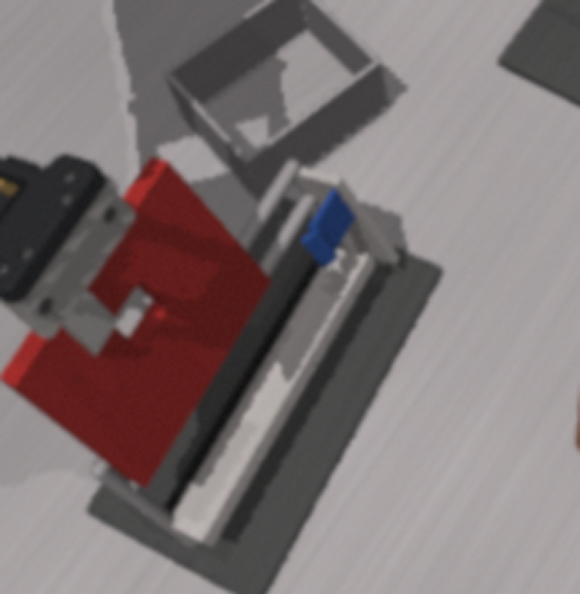

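The scene crop shows the board held parallel to the rack, with its lower corners at (147,485) and (268,280). It is above the ledge and left of the clip (325,225). I lower it slowly, shifting a little towards the rails and +y.

```bash
python3 -m inch '-1 0.15 -0.1 0.2 0 0 0; -1 0.15 0 0.25 0 0 0; -1 0 0 0.25 0 0 0; -1 0 0 0.25 0 0 0; -1 0 0 0.25 0 0 0; -1 0 0 0.25 0 0 0; -1 0 0 0.2 0 0 0; -1 0 0 0.15 0 0 0; -1 0 0 0 0 0 0'
python3 -m inch '-1 0 0 0.08 0 0 0; -1 0 0 0.08 0 0 0; -1 0 0 0 0 0 0'
python3 -m inch '-1 0 0 0.06 0 0 0; -1 0 0 0.06 0 0 0; -1 0 0 0 0 0 0'
```

```text
time_s: 12.42
ee_pos: [0.503, -0.2533, 0.14]
eef_rot: [2.794, 0.0, 1.672]
force: [0.2, 0.1, -2.9]
grip_width: 0.0137
grip_force: 34.9
time_s: 12.8
ee_pos: [0.5047, -0.2531, 0.1357]
eef_rot: [2.793, 0.0, 1.672]
force: [0.4, 0.3, -2.1]
grip_width: 0.0137
grip_force: 34.9
time_s: 13.18
ee_pos: [0.5059, -0.253, 0.1323]
eef_rot: [2.793, 0.0, 1.672]
force: [0.4, -0.5, -2.0]
grip_width: 0.0137
grip_force: 34.9
```

```bash
python3 -m inch '-1 0 0 0.04 0 0 0; -1 0 0 0.03 0 0 0; -1 0 0 0 0 0 0'
python3 -m inch '-1 0 0 0.03 0 0 0; -1 0 0 0.03 0 0 0; -1 0 0 0 0 0 0'
python3 -m inch '-1 0 0 0.03 0 0 0; -1 0 0 0 0 0 0'
python3 - <<'E'
from h import *
go(rackw(-.025-.0235,.133,.009),rdown(np.pi/2+RY,20))
E
```

```text
time_s: 13.55
ee_pos: [0.5066, -0.253, 0.1304]
eef_rot: [2.793, 0.001, 1.672]
force: [-1.1, -0.4, -1.4]
grip_width: 0.0135
grip_force: 34.9
time_s: 13.92
ee_pos: [0.5072, -0.2529, 0.1287]
eef_rot: [2.793, 0.001, 1.672]
force: [-0.6, -0.1, -1.6]
grip_width: 0.0141
grip_force: 34.9
time_s: 14.18
ee_pos: [0.5076, -0.2529, 0.1285]
eef_rot: [2.793, 0.001, 1.673]
force: [-5.1, 2.0, 5.7]
grip_width: 0.0138
grip_force: 34.9
t 14.18 pos [ 0.5076 -0.2529  0.1285] w 0.0138 F [-5.1  2.   5.7]
units [ 0.01 -0.04  0.  ] turn [-0.   -0.    0.01]
```

Contact is on the ledge, just where the camera put the seat (u ≈ 40 mm). I ease back towards the rails.

```bash
python3 -m inch '-1 0 -0.05 -0.03 0 0 0; -1 0 -0.04 0 0 0 0; -1 0 0 0 0 0 0'
python3 -m inch '-1 0 -0.03 0 0 0 0; -1 0 -0.03 0 0 0 0; -1 0 0 0 0 0 0'
python3 - <<'E'
from h import *
go(rackw(-.025-.0235,.133,.007),rdown(np.pi/2+RY,20))
E
```

```text
time_s: 14.55
ee_pos: [0.5046, -0.2532, 0.1277]
eef_rot: [2.793, 0.0, 1.672]
force: [0.2, 0.7, -1.9]
grip_width: 0.0134
grip_force: 34.9
time_s: 14.92
ee_pos: [0.503, -0.2534, 0.1272]
eef_rot: [2.793, 0.001, 1.672]
force: [0.4, -0.3, -2.0]
grip_width: 0.0136
grip_force: 34.9
t 14.93 pos [ 0.503  -0.2534  0.1272] w 0.0136 F [ 0.4 -0.3 -2. ]
units [0.02 0.06 0.01] turn [-0.   -0.    0.01]
```

```bash
python3 -m inch '-1 0 -0.03 0 0 0 0; -1 0 0 0 0 0 0'
python3 -m inch '-1 0 -0.03 0 0 0 0; -1 0 0 0 0 0 0'
python3 -m inch '-1 0 -0.03 0 0 0 0; -1 0 0 0 0 0 0'
```

```text
time_s: 15.18
ee_pos: [0.5021, -0.2534, 0.1269]
eef_rot: [2.793, 0.001, 1.672]
force: [0.8, 0.1, -3.0]
grip_width: 0.0139
grip_force: 34.9
time_s: 15.42
ee_pos: [0.5014, -0.2536, 0.1267]
eef_rot: [2.793, 0.001, 1.672]
force: [1.2, 0.3, -1.9]
grip_width: 0.0136
grip_force: 35.0
time_s: 15.68
ee_pos: [0.5011, -0.2537, 0.1267]
eef_rot: [2.792, 0.001, 1.672]
force: [5.3, 1.4, -2.9]
grip_width: 0.014
grip_force: 35.0
```

```bash
sed -i 's/RC=np.array(\[.5186,-.2026,0\])/RC=np.array([.5146,-.2030,0])/' h.py
python3 -m inch '-1 0 0.01 0.02 0 0 0; -1 0 0 0.02 0 0 0; -1 0 0 0 0 0 0'
python3 -m inch '-0.7 0 0 0 0 0 0; -0.6 0 0 0 0 0 0; -0.5 0 0 0 0 0 0; -0.45 0 0 0 0 0 0; -0.45 0 0 0 0 0 0'
python3 - <<'E'
from h import *
go(rackw(-.025-.0235,.133,.007),rdown(np.pi/2+RY,20))
E
```

```text
time_s: 16.05
ee_pos: [0.5014, -0.2536, 0.1262]
eef_rot: [2.792, 0.001, 1.673]
force: [-3.7, 3.8, 9.5]
grip_width: 0.0138
grip_force: 35.0
time_s: 16.68
ee_pos: [0.5012, -0.2536, 0.1252]
eef_rot: [2.793, 0.001, 1.672]
force: [-0.2, -0.5, -0.7]
grip_width: 0.0259
grip_force: 0.0
t 16.68 pos [ 0.5012 -0.2536  0.1252] w 0.0259 F [-0.2 -0.5 -0.7]
units [ 0.02  0.01 -0.08] turn [-0.   -0.    0.01]
```

```bash
python3 -m inch '-0.45 0 0 -0.3 0 0 0; -0.45 0 0 -0.5 0 0 0; -0.45 0 0 -0.8 0 0 0; -0.45 0 0 -0.8 0 0 0; -1 -0.8 0.05 0 0 0 0; -1 -0.9 0.1 0 0 0 0; -1 -0.9 0.1 0 0 0 0; -1 0 0 0 0 0 0; -1 0 0 0 0 0 0'
python3 - <<'E'
from h import *
go(rackw(-.127,.088,.015),rdown(np.pi/2+RY,20))
d=grab("scene"); cv2.imwrite("pics/s3.png",cv2.resize(d["img"][210:415,90:290],None,fx=2.9,fy=2.9,interpolation=cv2.INTER_CUBIC))
C=cloud(d); hsv=cv2.cvtColor(d["img"],cv2.COLOR_BGR2HSV).astype(int)
P=Ro.from_euler('z',-RY).apply((C-RC).reshape(-1,3)).reshape(C.shape); X,Y,Z=[P[...,i] for i in range(3)]
u=-.342*(X-.02)+.94*Z; n=.94*(X-.02)+.342*Z
m=((hsv[...,0]<4)|(hsv[...,0]>176))&(hsv[...,1]>180)&(abs(Y)<.15)&(abs(X)<.1)
f=m&(n>.008)
print("u",np.percentile(u[m],[1,99]).round(4),"Y",np.percentile(Y[m],[1,99]).round(4),"n",np.percentile(n[f],[5,50,95]).round(4))
A=np.c_[Y[f],u[f],np.ones(f.sum())]; print(np.linalg.lstsq(A,n[f],rcond=None)[0])
E
```

```text
time_s: 17.8
ee_pos: [0.4914, -0.3324, 0.196]
eef_rot: [2.793, 0.001, 1.672]
force: [-0.4, 0.1, 0.4]
grip_width: 0.0006
grip_force: 0.0
t 17.8 pos [ 0.4914 -0.3324  0.196 ] w 0.0006 F [-0.4  0.1  0.4]
units [-0.02  0.02  3.84] turn [-0.   -0.    0.01]
u [0.0474 0.1657] Y [-0.0935  0.0396] n [0.0106 0.0129 0.0146]
[-0.00126821 -0.0049853   0.01333697]
```

View pics/s3.png

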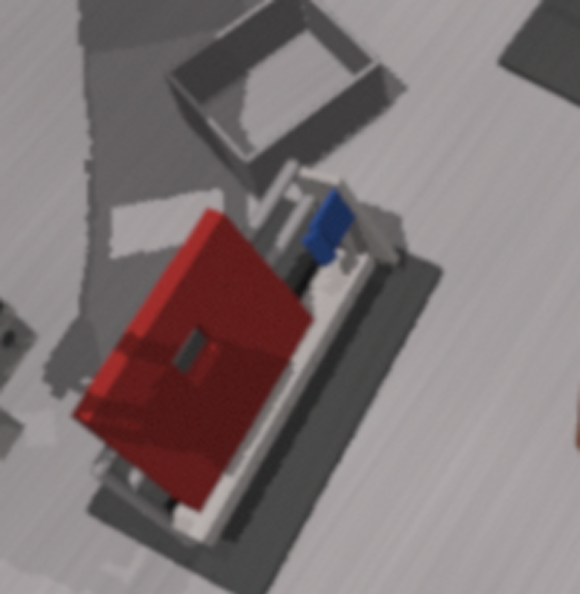

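The board stands on the ledge flat against the rails, its top edge at (80,410)–(215,212), and it is clear of the clip at (325,225). Next I bring the closed fingers down beside its open-end edge.

```bash
python3 -m inch '-1 -0.1 0 0.8 0 0 0; -1 0 0 0.8 0 0 0; -1 0 0 0.7 0 0 0; -1 0 0 0.6 0 0 0; -1 0 0 0.5 0 0 0; -1 0 0 0.4 0 0 0; -1 0 0 0 0 0 0'
python3 -m inch '-1 0.1 0 0 0 0 0; -1 0.15 0 0 0 0 0; -1 0.1 0 0 0 0 0; -1 0.1 0 0 0 0 0; -1 0 0 0 0 0 0'
python3 - <<'E'
from h import *
go(rackw(-.035-.008,.088,.015),rdown(np.pi/2+RY,20))
E
```

```text
time_s: 18.73
ee_pos: [0.5306, -0.3317, 0.0877]
eef_rot: [2.794, -0.0, 1.673]
force: [-0.3, -0.1, -0.1]
grip_width: 0.0005
grip_force: 0.0
time_s: 19.35
ee_pos: [0.5293, -0.3184, 0.0885]
eef_rot: [2.793, 0.001, 1.673]
force: [0.2, -0.8, 1.3]
grip_width: 0.0004
grip_force: 0.0
t 19.35 pos [ 0.5293 -0.3184  0.0885] w 0.0004 F [ 0.2 -0.8  1.3]
units [2.44 0.02 0.03] turn [-0.   -0.    0.01]
```

```bash
python3 -m inch '-1 0.1 0 0 0 0 0; -1 0.1 0 0 0 0 0; -1 0.1 0 0 0 0 0; -1 0.1 0 0 0 0 0; -1 0.1 0 0 0 0 0; -1 0.1 0 0 0 0 0; -1 0.1 0 0 0 0 0; -1 0.1 0 0 0 0 0; -1 0.1 0 0 0 0 0; -1 0 0 0 0 0 0'
python3 - <<'E'
from h import *
go(rackw(-.035-.008,.088,.015),rdown(np.pi/2+RY,20))
d=grab("scene"); 
C=cloud(d); hsv=cv2.cvtColor(d["img"],cv2.COLOR_BGR2HSV).astype(int)
P=Ro.from_euler('z',-RY).apply((C-RC).reshape(-1,3)).reshape(C.shape); X,Y,Z=[P[...,i] for i in range(3)]
u=-.342*(X-.02)+.94*Z; n=.94*(X-.02)+.342*Z
m=((hsv[...,0]<4)|(hsv[...,0]>176))&(hsv[...,1]>180)&(abs(Y)<.15)&(abs(X)<.1)
f=m&(n>.008)
print("u",np.percentile(u[m],[1,99]).round(4),"Y",np.percentile(Y[m],[1,99]).round(4),"n",np.percentile(n[f],[5,50,95]).round(4))
A=np.c_[Y[f],u[f],np.ones(f.sum())]; print(np.linalg.lstsq(A,n[f],rcond=None)[0])
E
```

```text
time_s: 20.6
ee_pos: [0.5266, -0.2914, 0.0884]
eef_rot: [2.793, 0.0, 1.673]
force: [0.0, 0.1, -0.2]
grip_width: 0.0003
grip_force: 0.0
t 20.6 pos [ 0.5266 -0.2914  0.0884] w 0.0003 F [ 0.   0.1 -0.2]
units [1.54 0.02 0.03] turn [-0.   -0.    0.01]
u [0.0473 0.1657] Y [-0.0748  0.0558] n [0.0106 0.0129 0.0145]
[ 0.00464482 -0.00695063  0.01349472]
```

```bash
python3 -m inch '-1 0.08 0 0 0 0 0; -1 0.08 0 0 0 0 0; -1 0.08 0 0 0 0 0; -1 0.08 0 0 0 0 0; -1 0.08 0 0 0 0 0; -1 0.08 0 0 0 0 0; -1 0.08 0 0 0 0 0; -1 0 0 0 0 0 0'
python3 -m inch '-1 0.08 0 0 0 0 0; -1 0.08 0 0 0 0 0; -1 0.08 0 0 0 0 0; -1 0.08 0 0 0 0 0; -1 0.08 0 0 0 0 0; -1 0 0 0 0 0 0'
python3 -m inch '-1 0.05 0 0 0 0 0; -1 0.05 0 0 0 0 0; -1 0.04 0 0 0 0 0; -1 0 0 0 0 0 0'
python3 - <<'E'
from h import *
go(rackw(-.035-.008,.088,.015),rdown(np.pi/2+RY,20))
d=grab("scene"); cv2.imwrite("pics/s4.png",cv2.resize(d["img"][210:415,90:290],None,fx=2.9,fy=2.9,interpolation=cv2.INTER_CUBIC))
E
```

```text
time_s: 21.65
ee_pos: [0.5248, -0.2747, 0.0884]
eef_rot: [2.793, 0.0, 1.673]
force: [-0.1, 0.4, -0.4]
grip_width: 0.0007
grip_force: 0.0
time_s: 22.4
ee_pos: [0.5236, -0.2628, 0.0884]
eef_rot: [2.793, 0.0, 1.673]
force: [0.2, -0.0, -0.4]
grip_width: 0.0002
grip_force: 0.0
time_s: 22.9
ee_pos: [0.5232, -0.2587, 0.0884]
eef_rot: [2.793, 0.0, 1.672]
force: [0.6, -0.2, -0.2]
grip_width: 0.0007
grip_force: 0.2
t 22.9 pos [ 0.5232 -0.2587  0.0884] w 0.0007 F [ 0.6 -0.2 -0.2]
units [0.44 0.02 0.03] turn [-0.   -0.    0.01]
```

View pics/s4.png

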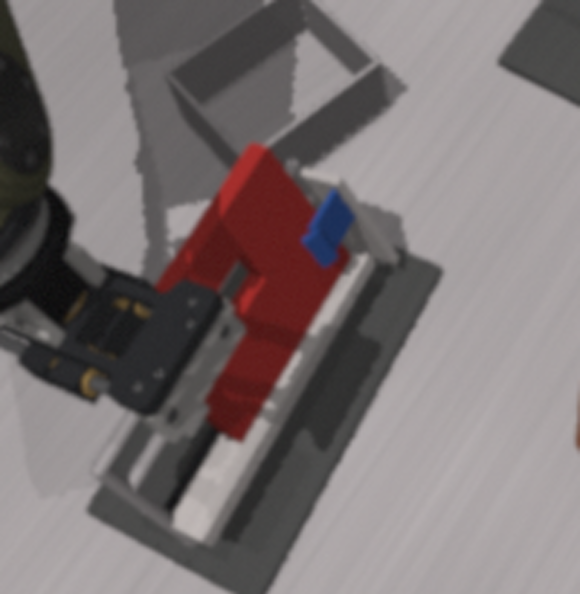

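The board is behind the clip (325,230), with a gap to the stop (375,230) still to close. I continue pushing until I feel the stop.

```bash
python3 -m inch '-1 0.05 0 0 0 0 0; -1 0.05 0 0 0 0 0; -1 0.05 0 0 0 0 0; -1 0.05 0 0 0 0 0; -1 0.04 0 0 0 0 0; -1 0 0 0 0 0 0'
python3 -m inch '-1 0.04 0 0 0 0 0; -1 0.03 0 0 0 0 0; -1 0 0 0 0 0 0'
python3 -m inch '-1 0.03 0 0 0 0 0; -1 0.03 0 0 0 0 0; -1 0 0 0 0 0 0'
```

```text
time_s: 23.7
ee_pos: [0.5225, -0.2515, 0.0883]
eef_rot: [2.793, 0.0, 1.673]
force: [-0.4, -0.1, -0.1]
grip_width: 0.0007
grip_force: 0.0
time_s: 24.08
ee_pos: [0.5223, -0.2495, 0.0884]
eef_rot: [2.793, 0.0, 1.672]
force: [-0.2, -0.5, -0.6]
grip_width: 0.0003
grip_force: 0.3
time_s: 24.45
ee_pos: [0.5221, -0.2477, 0.0884]
eef_rot: [2.793, 0.001, 1.672]
force: [-0.4, -1.2, -0.1]
grip_width: 0.0003
grip_force: 0.4
```

```bash
python3 -m inch '-1 0.03 0 0 0 0 0; -1 0.03 0 0 0 0 0; -1 0 0 0 0 0 0'
python3 -m inch '-1 0.03 0 0 0 0 0; -1 0 0 0 0 0 0'
python3 -m inch '-1 0.03 0 0 0 0 0; -1 0 0 0 0 0 0'
```

```text
time_s: 24.82
ee_pos: [0.522, -0.2464, 0.0886]
eef_rot: [2.793, 0.001, 1.672]
force: [0.3, -4.3, -0.8]
grip_width: 0.0004
grip_force: 2.2
time_s: 25.08
ee_pos: [0.5222, -0.2463, 0.089]
eef_rot: [2.792, 0.003, 1.672]
force: [-0.0, -9.6, 0.6]
grip_width: 0.0005
grip_force: 5.0
time_s: 25.32
ee_pos: [0.5224, -0.2462, 0.0894]
eef_rot: [2.791, 0.005, 1.671]
force: [0.6, -14.9, 1.4]
grip_width: 0.0001
grip_force: 7.5
```

The force rises firmly against the stop. I back away, lift clear and check.

```bash
python3 -m inch '-1 -0.1 0 0 0 0 0; -1 -0.3 0 0 0 0 0; -1 -0.5 0 0 0 0 0; -1 0 0 -0.7 0 0 0; -1 0 0 -1 0 0 0; -1 0 0 -1 0 0 0; -1 0 0 -1 0 0 0; -1 -1 0 -1 0 0 0; -1 -1 0 0 0 0 0; -1 0 0 0 0 0 0'
python3 - <<'E'
from h import *
go([.5,-.3,.2],rdown(np.pi/2+RY,20))
d=grab("scene"); cv2.imwrite("pics/s5.png",cv2.resize(d["img"][60:415,80:400],None,fx=1.65,fy=1.65,interpolation=cv2.INTER_CUBIC))
C=cloud(d); hsv=cv2.cvtColor(d["img"],cv2.COLOR_BGR2HSV).astype(int)
P=Ro.from_euler('z',-RY).apply((C-RC).reshape(-1,3)).reshape(C.shape); X,Y,Z=[P[...,i] for i in range(3)]
u=-.342*(X-.02)+.94*Z; n=.94*(X-.02)+.342*Z
m=((hsv[...,0]<4)|(hsv[...,0]>176))&(hsv[...,1]>180)&(abs(Y)<.15)&(abs(X)<.1)
f=m&(n>.008)
print("u",np.percentile(u[m],[1,99]).round(4),"Y",np.percentile(Y[m],[.5,99.5]).round(4),"n",np.percentile(n[f],[5,50,95]).round(4))
A=np.c_[Y[f],u[f],np.ones(f.sum())]; print(np.linalg.lstsq(A,n[f],rcond=None)[0])
E
```

```text
time_s: 26.58
ee_pos: [0.4824, -0.3375, 0.2207]
eef_rot: [2.793, 0.0, 1.671]
force: [1.0, 0.3, -0.5]
grip_width: 0.0003
grip_force: 0.0
t 26.57 pos [ 0.4824 -0.3375  0.2207] w 0.0003 F [ 1.   0.3 -0.5]
units [1.19 0.43 0.89] turn [-0.  0.  0.]
u [0.0482 0.1658] Y [-0.0345  0.1005] n [0.0104 0.0128 0.0145]
[-0.00295965 -0.00742585  0.01361414]
```

View pics/s5.png

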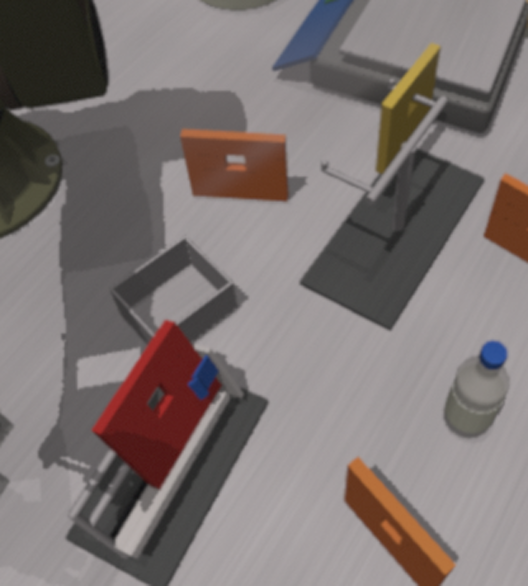

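The board is seated behind the clip (203,375) and against the stop (232,378), its left edge at rack y ≈ −35 mm as specified. The tub, yellow board and bottle are undisturbed, and the arm is clear.

```bash
python3 -c "
from station import ticket
print(ticket.hand_in())"
```

```text
the job is handed in; nothing more can be done
None
```

The red board was lifted off its hook, stood on the ledge at the open end and let go, then pushed behind the clip against the end stop; the yellow board, bottle and tub were left where they are, and the job was handed in at about 27 s.

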